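Seat the loose dip dishes in their recesses on the serving board

TASK

Make this serving board ready for the shop floor: slide the two loose dishes, blue and green, across the board until each has dropped into the round recess that fits it, and sits flat on its floor. Keep them on the board, do not lift them off (they chip), and leave the small white dish, the black shaker on the board, the pepper mill and the cup where they stand; the widest recess stays empty, for its dish is lost.

Things in the scene. Friction and masses are not known exactly. Their poses are not given: they have to be found in the camera images.
- board: fixed brown wooden serving board, 250 (x) x 380 (y) x 24 mm, brass loops out 22 mm from both ends below the deck; origin at the centre of its underside, z up, x away from the robot, y to its left, turned up to 12 degrees. Flat deck at z = 24 mm; along the far side a row of four round recesses, centres at x = 62 mm, growing from left (+y) to right; each is 4 mm wider than its dish.
- recess_A (a point): centre of the floor of a round flat-bottomed recess, 66 mm in diameter and 12 mm deep, at x = 62, y = 147 mm of the board. The small white dish already sits in it.
- recess_B (a point): centre of the floor of a round flat-bottomed recess, 76 mm in diameter and 12 mm deep, at x = 62, y = 66 mm of the board. Empty at the start.
- recess_C (a point): centre of the floor of a round flat-bottomed recess, 86 mm in diameter and 12 mm deep, at x = 62, y = -25 mm of the board. Empty at the start.
- recess_D (a point): centre of the floor of a round flat-bottomed recess, 96 mm in diameter and 12 mm deep, at x = 62, y = -126 mm of the board. Empty. A dish narrower than a recess falls in if it is slid over it.
- dish_small: round straight-sided stoneware dish, open at the top, 62 mm outer diameter, 28 mm tall, wall and floor 5 mm thick (about 52 mm clear inside), 120 g (up to 30 % more or less); origin at the centre of its underside, z up. White. It sits in recess A, 16 mm of it above the deck, and stays there.
- dish_middle: round straight-sided stoneware dish, open at the top, 72 mm outer diameter, 28 mm tall, wall and floor 5 mm thick (about 62 mm clear inside), 160 g (up to 30 % more or less); origin at the centre of its underside, z up. Blue. It starts on the deck on the near side of the board, near the left or the right end.
- dish_large: round straight-sided stoneware dish, open at the top, 82 mm outer diameter, 28 mm tall, wall and floor 5 mm thick (about 72 mm clear inside), 200 g (up to 30 % more or less); origin at the centre of its underside, z up. Sage green. It starts on the deck on the near side, near the other end.
- black_shaker: black ceramic figure shaker, 38 mm in diameter, 78 mm tall, 90 g, standing loose on the deck near the middle of the board's near edge, between the two loose dishes; origin at the centre of its underside. To be left alone.
- tall_mill: tall turned wooden pepper mill, 64 mm in diameter, 284 mm tall, standing loose on the worktop behind the board; origin at the centre of its underside. To be left alone.
- cup: striped espresso cup with a handle, 65 x 88 x 50 mm, standing loose on the worktop to the right of the board; origin at the centre of its underside. To be left alone.

How it is judged (in metres and radians):
At the end, for the whole second after the job is handed in: Blue dish in recess B, green dish in recess C, each within 5 mm of the centre, its underside within 3 mm of the recess floor, level within 3 degrees, at rest; the white dish still down in recess A; the black shaker upright within 20 mm of where it stood (horizontal distance between dish_middle and recess_B below 0.005 m and z of each of dish_middle, dish_large, dish_small in the frame of board below 0.015 m and angle between each of dish_middle, dish_large's own z axis and vertical below 0.06 rad and linear speed of each of dish_middle, dish_large below 0.02 m/s and horizontal distance between dish_large and recess_C below 0.005 m and horizontal distance between dish_small and recess_A below 0.005 m and angle between black_shaker's own z axis and vertical below 0.2 rad and distance of black_shaker from where it was at the start of the episode below 0.02 m); the robot touches nothing.
It fails at once if a loose dish is lifted more than 16 mm off the deck (z of any of dish_middle, dish_large in the frame of board above 0.04 m).
It fails at once if the small white dish is moved by 15 mm or more out of its place (distance of dish_small from where it was at the start of the episode above 0.015 m).
It fails at once if the black shaker is shifted by 20 mm or tipped (distance of black_shaker from where it was at the start of the episode above 0.02 m or angle between black_shaker's own z axis and vertical above 0.3 rad).
It fails at once if the pepper mill or the cup is shifted by 20 mm (distance of any of tall_mill, cup from where it was at the start of the episode above 0.02 m).
It also fails if it takes over 48 s, if anything falls off the work surface, if the arm or the gripper's body presses on something with over 40 N, if the wrist force passes 120 N, or if a joint passes its speed limit or range.

ROBOT

A 7-joint arm with a two-finger parallel gripper is mounted at the origin on a cart in front of the work surface, level with it; the furniture and walls round the work are solid. World frame = base frame: x ahead of the robot, y to its left, z up, the work surface at z = 0. Lengths are in mm, angles in rad, forces in N, time in s.
With the tool pointing down it reaches from about 400 to 875 mm from the base axis. Payload 19.3 kg.
Tool frame: the origin (TCP) lies midway between the tips of the shut fingers; the grasp point (between the pads) lies 19 mm behind it (arm.grip_point_offset is the distance from the TCP to the grasp point, in mm); z points along the fingers, y is the line along which they close (so a half turn about z gives the same grasp; the last joint's range is limited). The gripper opens to 85 mm and grips with 20 to 120 N. Pads are 22 mm wide; open, the fingers measure 114 mm over their backs; the gripper's body (76 mm by 85 mm) begins 54 mm behind the grasp point. The pads swing forward as they close: fully open they stand 13 mm farther back than shut.
Start: joints at [1.03, 0.521, -0.036, 1.599, 0.021, 1.021, -0.113], TCP at [283.472, -557.008, 231.291] pointing down, gripper open.
Joint ranges: [-2.91, 2.91], [-0.3, 2.13], [-1.5, 1.42], [0.17, 2.43], [-1.26, 4.41], [0.16, 1.93], [-2.52, 2.52]. Speed limits (rad/s): [1.89, 1.89, 2.39, 2.39, 3.01, 3.01, 3.01].

INTERFACE

Orientations are given as a unit quaternion [w, x, y, z].
In Python, from station import readout, optics, order, arm gives the robot as it stands.
- The arm moves only by the tool carry_out, never from a script. Its argument "plan" is a list of rows, each an object with "delta_pos": the shift along the tool's x, y, z in mm, a list of three; "spin": the turn about the tool's z in rad; "hand": the gripper's target within -1 to 1 (shut at 1, half-way at 0, fully open at -1). A call has 1 to 8 rows; each row is the pose to reach, as a shift and turn from the pose commanded when the call began, along the tool's axes at that moment; what a row does not reach only later rows make up. A row lasts 1/10 s, in which the tool goes at most 50 mm and 8.59 degrees, less where a joint would pass 70% of its speed; a pose out of reach is approached as far as the arm can. A call with a gripper value outside its range is refused whole. The fingers move at their own pace and stop on an object; "force" is the grip in N (left out, the last holds). Time passes only in rows, so rows that repeat a pose let the fingers close. It gives the time, the measured TCP pose, the force, the opening and the grip force at its end, in the units of the state.
- readout.read_state(): the state, without advancing time (a new reading comes with each control period).
- optics.snapshot(name): name is "scene" or "top" or "wrist"; returns a dict with "image" (420x560x3 uint8, red, green, blue), "depth" (420x560 float32, mm along the optical axis (not along the pixel's ray), 0 where there is no reading), "intrinsics" (3x3 intrinsics, pixels), "rvec" (rotation vector, rad) and "tvec" (3), from world to camera coordinates, as OpenCV has them; the wrist camera has in their place "tool_from_camera" (4x4, takes a point from camera to tool coordinates, whose origin is the TCP and whose axes are the flange's). Camera axes: x right, y down, z forward; pixel columns grow to the right and rows downward; lengths in mm; the calibration is good to about 2 mm. A picture is of the moment at which its call begins: read the wrist's pose just before it.
- order.hand_in(): hands the job in; it is judged then, once.
The state is a dict: "clock": time; "qpos": joint angles; "dq": joint speeds; "tau": joint torques, N m; "position": TCP position; "tcp_rot": TCP orientation; "wrist_force": force on the tool from outside, world axes, zero at the start; "wrist_torque": the same for the moment, N m; "finger_gap": finger opening in mm; "grasp_force": force on a finger pad.
Only numpy, scipy, OpenCV 4.12 (cv2) and the standard library are available. Lean on these libraries where they do the work, as an engineer would, in place of code of your own. Each camera call takes 0.05 s, during which the arm holds its last target. There are 200 camera calls.

## Working session

There is one attempt and no reset: what is moved stays moved. The work goes in short steps, Python scripts to look and compute and a tool call to move; the robot and the scene stay as the last step left them, time stands still between calls to the robot, and variables do not carry over. Pictures are saved under pics/ and viewed, at most 10 in all, crops included, and the job is handed in when it is done.

Besides the shell and the picture viewer there is one more tool, called after "Emit:" as name([rows], argument=value, ...), one row to a line, values as JSON. carry_out: Moves the arm, as the interface text tells. Its arguments: {"type":"object","properties":{"plan":{"type":"array"},"force":{"type":"number"}},"required":["plan"]}

```bash
ls; mkdir -p pics
cat > h.py <<'E'
import numpy as np,cv2
from station import readout,optics,order,arm
def snap(n,f=None):
    s=optics.snapshot(n)
    if f: cv2.imwrite(f,s['image'][:,:,::-1])
    return s
def points(s):
    K=np.array(s['intrinsics']);R=cv2.Rodrigues(np.array(s['rvec'],float))[0];t=np.array(s['tvec'],float).ravel()
    d=s['depth'];v,u=np.mgrid[:d.shape[0],:d.shape[1]]
    c=np.stack([(u-K[0,2])/K[0,0]*d,(v-K[1,2])/K[1,1]*d,d],-1)
    return (c-t)@R
def ray(s,uv,z):
    K=np.array(s['intrinsics']);R=cv2.Rodrigues(np.array(s['rvec'],float))[0];t=np.array(s['tvec'],float).ravel()
    uv=np.atleast_2d(uv).astype(float)
    r=np.c_[uv,np.ones(len(uv))]@np.linalg.inv(K).T@R;o=-R.T@t
    return o+r*((z-o[2])/r[:,2])[:,None]
E
python3 - <<'E'
from h import *
s=snap('top','pics/top.png');snap('scene','pics/scene.png')
np.savez('top.npz',**s)
st=readout.read_state();print(st)
p=points(s);print(-cv2.Rodrigues(np.array(s['rvec'],float))[0].T@np.array(s['tvec']).ravel())
E
```

```text
pics
{'clock': 0.1, 'qpos': array([ 1.02977631,  0.52193892, -0.03634853,  1.59992011,  0.02122256,
        1.0211102 , -0.11278929]), 'dq': array([ 0.00169397, -0.00195503, -0.00011487, -0.00148365, -0.0007945 ,
       -0.00084387,  0.00090973]), 'tau': array([ 3.57018609e-03, -9.28494573e+01,  1.98364645e+00, -3.70538056e+01,
        1.79595058e-02,  5.44831477e-03, -3.66770081e-06]), 'position': array([ 283.35566469, -556.75237437,  230.80377228]), 'tcp_rot': array([-4.71227979e-04,  9.72415261e-01,  2.33255900e-01, -1.52909188e-04]), 'wrist_force': array([-0.69360552,  0.1154782 ,  1.06385489]), 'wrist_torque': array([ 0.00933821, -0.02926922,  0.02809532]), 'grasp_force': 0.0, 'finger_gap': 85.40775175012142}
[ 526.46378786   43.67038478 1107.25720569]
```

View pics/top.png

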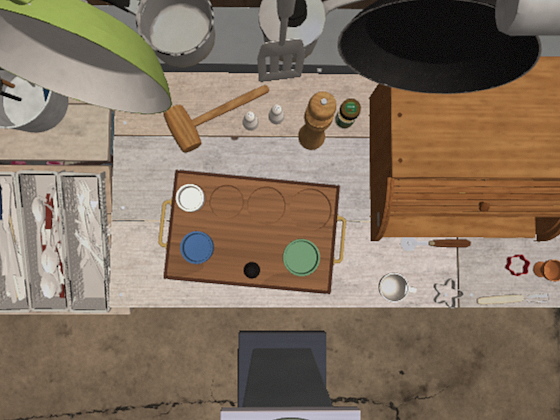

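View pics/scene.png

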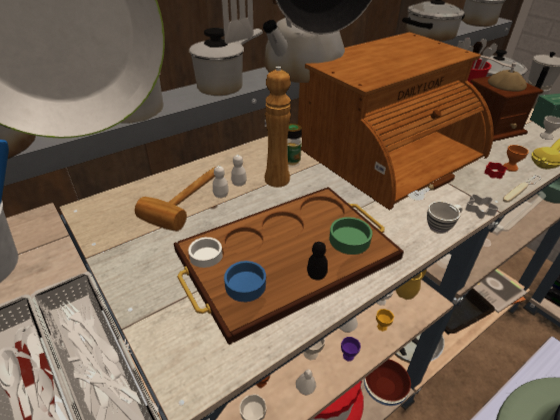

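Top view: blue dish (197,248), green (301,257), white (190,198), shaker (252,270); empty recesses at (227,202), (266,204), (311,209). Now I'll measure them.

```bash
cat > meas.py <<'E'
from h import *
def board(s):
    # board deck mask by depth height and brown colour
    p=points(s);im=s['image'].astype(int);r,g,b=im[...,0],im[...,1],im[...,2]
    return p,cv2.cvtColor(s['image'],cv2.COLOR_RGB2HSV)
def blob(m):
    n,l,st,c=cv2.connectedComponentsWithStats(m.astype(np.uint8))
    k=1+np.argmax(st[1:,4]);return l==k
def circ(m):
    c=max(cv2.findContours(m.astype(np.uint8),cv2.RETR_EXTERNAL,cv2.CHAIN_APPROX_NONE)[0],key=cv2.contourArea)
    return cv2.convexHull(c)[:,0,:]
def inboard(q,o,th):
    c,s_=np.cos(th),np.sin(th);d=np.asarray(q)[...,:2]-o
    return np.stack([d[...,0]*c+d[...,1]*s_,-d[...,0]*s_+d[...,1]*c],-1)
def run(s,verbose=True):
    p,h=board(s);z=p[...,2];H,S,V=h[...,0],h[...,1],h[...,2]
    win=np.zeros(H.shape,bool);win[160:305,155:350]=1
    out={}
    m=win&(z>14)&(z<120)
    m=blob(cv2.morphologyEx(m.astype(np.uint8),cv2.MORPH_OPEN,np.ones((7,7))))
    hull=circ(m);w=ray(s,hull,24)[:,:2]
    rect=cv2.minAreaRect(w.astype(np.float32));bx=cv2.boxPoints(rect)
    out['rect']=rect
    for n,lo,hi,zt in(('blue',95,125,52),('green',50,90,52)):
        mm=blob(win&(H>lo)&(H<hi)&(S>70));e=ray(s,circ(mm),zt)[:,:2]
        c,r=cv2.minEnclosingCircle(e.astype(np.float32));out[n]=(np.array(c),2*r)
    mm=blob(win&(S<60)&(V>120)&(z>30));c,r=cv2.minEnclosingCircle(ray(s,circ(mm),40)[:,:2].astype(np.float32));out['white']=(np.array(c),2*r)
    mm=blob(win&(z>60));c,r=cv2.minEnclosingCircle(ray(s,circ(mm),90)[:,:2].astype(np.float32));out['shaker']=(np.array(c),2*r,z[mm].max())
    return out
if __name__=='__main__':
    s=dict(np.load('top.npz'));o=run(s)
    for k,v in o.items():print(k,v)
    p=points(s);print('z deck',p[230,245,2],'table',p[150,350,2],'recess',p[202,227,2],p[204,266,2])
E
python3 meas.py
```

```text
rect ((553.8446044921875, 88.80589294433594), (383.3140563964844, 249.19529724121094), 84.77948760986328)
blue (array([517.45269775, 208.57989502]), 72.64613342285156)
green (array([497.79052734, -39.55125427]), 67.33442687988281)
white (array([628.3147583 , 228.11335754]), 62.66871643066406)
shaker (array([470.03897095,  87.47727966]), 32.36637496948242, np.float64(1107.2572056858787))
z deck 24.174755237394397 table -2.0216476597785826 recess 11.626022422140396 13.313081348506905
```

Run:
```python
from meas import *
s=dict(np.load('top.npz'));p,h=board(s);z=p[...,2]
win=np.zeros(z.shape,bool);win[183:232,207:333]=1
m=(win&(z<18)).astype(np.uint8)
n,l,st,c=cv2.connectedComponentsWithStats(m)
for k in range(1,n):
    if st[k,4]>200:
        e=p[l==k][:,:2];print(e.mean(0),2*np.sqrt(len(e))/np.sqrt(np.pi),st[k])
        print(cv2.minEnclosingCircle(ray(s,circ(l==k),18)[:,:2].astype(np.float32)))
for n,box in(('green',(235,280,278,325)),('blue',(228,270,175,217))):
    w=np.zeros(z.shape,bool);w[box[0]:box[1],box[2]:box[3]]=1
    mm=blob(w&(z>42));print(n,cv2.minEnclosingCircle(ray(s,circ(mm),52)[:,:2].astype(np.float32)),p[mm][:,:2].mean(0))
th=-np.radians(5.22);o=np.array([553.8,88.8]);R=np.array([[np.cos(th),-np.sin(th)],[np.sin(th),np.cos(th)]])
for q in([62,147],[62,66],[62,-25],[62,-126]):print(o+R@q)
for n,q in(('blue',[517.5,208.6]),('green',[498,-39.5]),('sh',[470,87.5])):print(n,inboard(np.array(q),o,th))
from scipy.spatial.transform import Rotation as Ro
q=readout.read_state()['tcp_rot'];print(Ro.from_quat(q[[1,2,3,0]]).as_matrix())
```

```text
[622.37901193 149.53238859] 32.82012575914278 [210 185  33  33 846]
((622.0118408203125, 148.9478302001953), 37.694393157958984)
[613.96590946  58.49766826] 37.065151676058754 [ 247  187   37   37 1079]
((613.6267700195312, 58.68272399902344), 42.95565414428711)
[604.59792523 -42.75423848] 41.44393979640129 [ 289  189   41   42 1349]
((603.5987548828125, -41.983985900878906), 48.569087982177734)
green ((497.69097900390625, -20.737010955810547), 42.508670806884766) [494.86008261 -21.49234393]
blue ((518.0726928710938, 210.21971130371094), 36.31234359741211) [517.88050619 211.77782208]
[628.91695745 229.54957444]
[621.54756093 148.88550564]
[613.26836238  58.26290983]
[604.07936178 -42.31821299]
blue [-47.04888148 116.0005722 ]
green [ -43.89582057 -132.84459694]
sh [-83.3341821  -8.9187496]
[[ 8.91183323e-01  4.53643051e-01 -5.17215868e-04]
 [ 4.53643339e-01 -8.91182926e-01  8.45124615e-04]
 [-7.75490421e-05 -9.87792496e-04 -9.99999509e-01]]
```

Emit:
carry_out([
  {"delta_pos": [34, -34, 0], "spin": -0.13, "hand": 0.3},
  {"delta_pos": [68, -68, 0], "spin": -0.26, "hand": 0.3},
  {"delta_pos": [102, -102, 0], "spin": -0.39, "hand": 0.3},
  {"delta_pos": [136, -136, 10], "spin": -0.52, "hand": 0.3},
  {"delta_pos": [170, -170, 20], "spin": -0.65, "hand": 0.3},
  {"delta_pos": [204, -204, 30], "spin": -0.78, "hand": 0.3},
  {"delta_pos": [238, -238, 40], "spin": -0.91, "hand": 0.3},
  {"delta_pos": [272, -272, 50], "spin": -1.01, "hand": 0.3},
])

```text
clock: 0.9
position: [402.6, -189.5, 181.0]
tcp_rot: [0.0, 0.737, 0.676, 0.0]
wrist_force: [1.5, -0.0, -0.0]
finger_gap: 29.9
grasp_force: 0.0
```

```bash
cat > go.py <<'E'
from h import *
import sys
from scipy.spatial.transform import Rotation as Ro
def tool(tgt,ang=None):
    st=readout.read_state();q=st['tcp_rot'];R=Ro.from_quat(q[[1,2,3,0]]).as_matrix()
    a=np.arctan2(R[1,1],R[0,1])
    print('t %.1f'%st['clock'],'pos',st['position'].round(1),'yang deg %.2f'%np.degrees(a),'gap %.1f grip %.1f'%(st['finger_gap'],st['grasp_force']),'F',st['wrist_force'].round(1))
    if tgt is not None:
        print('delta tool',(R.T@(np.array(tgt)-st['position'])).round(1),'spin to -5.2: %.3f'%(a-np.radians(-5.22)))
if __name__=='__main__':
    tool([float(x) for x in sys.argv[1:4]] if len(sys.argv)>1 else None)
E
python3 go.py 459 -17.5 130
```

```text
t 0.9 pos [ 402.6 -189.5  181. ] yang deg -4.88 gap 29.9 grip 0.0 F [ 1.5 -0.  -0. ]
delta tool [176.1  41.6  51. ] spin to -5.2: 0.006
```

Emit:
carry_out([
  {"delta_pos": [44, 10, 12], "spin": 0, "hand": 0.3},
  {"delta_pos": [88, 20, 25], "spin": 0, "hand": 0.3},
  {"delta_pos": [132, 30, 38], "spin": 0, "hand": 0.3},
  {"delta_pos": [172, 40, 50], "spin": 0, "hand": 0.3},
  {"delta_pos": [172, 40, 50], "spin": 0, "hand": 0.3},
])

```text
clock: 1.4
position: [458.6, -17.9, 130.1]
tcp_rot: [-0.001, 0.736, 0.677, 0.001]
wrist_force: [-0.0, -0.9, 0.7]
finger_gap: 29.6
grasp_force: 0.0
```

```bash
python3 go.py 459 -17.5 130
python3 - <<'E'
from h import *
st=readout.read_state();s=snap('wrist','pics/w1.png');print(s['tool_from_camera'])
from scipy.spatial.transform import Rotation as Ro
q=st['tcp_rot'];R=Ro.from_quat(q[[1,2,3,0]]).as_matrix();T=np.array(s['tool_from_camera']);K=np.array(s['intrinsics'])
d=s['depth'];v,u=np.mgrid[:420,:560];c=np.stack([(u-K[0,2])/K[0,0]*d,(v-K[1,2])/K[1,1]*d,d],-1)
p=(c@T[:3,:3].T+T[:3,3])@R.T+st['position']
h=cv2.cvtColor(s['image'],cv2.COLOR_RGB2HSV)
m=(h[...,0]>45)&(h[...,0]<95)&(h[...,1]>40)&(abs(p[...,2]-52)<6)&(d>0)
e=p[m][:,:2];print(m.sum())
if m.sum()>50:
    print(e.min(0),e.max(0),cv2.minEnclosingCircle(e.astype(np.float32)),np.percentile(p[m][:,2],[5,50,95]))
E
```

```text
t 1.4 pos [458.6 -17.9 130.1] yang deg -4.75 gap 29.6 grip 0.0 F [-0.  -0.9  0.7]
delta tool [0.5 0.4 0.1] spin to -5.2: 0.008
[[-4.34839699e-04 -9.44634525e-01 -3.28124101e-01  8.44338506e+01]
 [ 9.99999200e-01 -8.00429724e-04  9.79124054e-04 -9.13685043e-01]
 [-1.18755467e-03 -3.28123413e-01  9.44634117e-01 -1.44327526e+02]
 [ 0.00000000e+00  0.00000000e+00  0.00000000e+00  1.00000000e+00]]
3497
[456.38322458 -62.24366866] [538.05613944  19.83674298] ((497.2994689941406, -21.29466438293457), 41.396209716796875) [47.39293863 53.30846884 54.66375909]
```

View pics/w1.png

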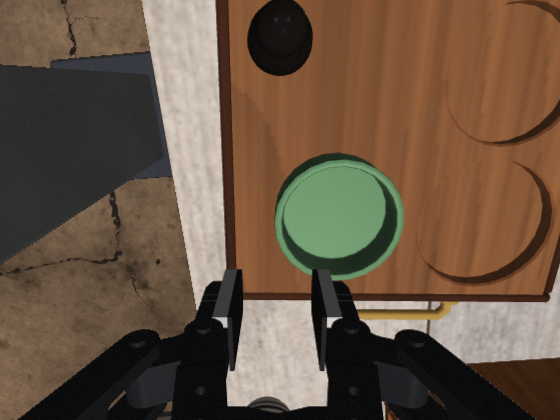

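The wrist view shows the green dish rim centred near (340,218) with the shaker clear at (280,35). The wrist measurement agrees with the top view, so I'm lowering onto the near wall and gripping.

Emit:
carry_out([
  {"delta_pos": [0, 0, 30], "spin": 0, "hand": 0.3},
  {"delta_pos": [0, 0, 60], "spin": 0, "hand": 0.3},
  {"delta_pos": [0, 0, 80], "spin": 0, "hand": 0.3},
  {"delta_pos": [0, 0, 92], "spin": 0, "hand": 0.3},
  {"delta_pos": [0, 0, 92], "spin": 0, "hand": 0.3},
])

```text
clock: 1.95
position: [457.1, -24.1, 38.4]
tcp_rot: [-0.001, 0.738, 0.674, -0.001]
wrist_force: [-0.9, 0.2, 0.2]
finger_gap: 29.7
grasp_force: 0.0
```

Emit:
carry_out([
  {"delta_pos": [0, 0, 0], "spin": 0, "hand": 0.7},
  {"delta_pos": [0, 0, 0], "spin": 0, "hand": 1},
  {"delta_pos": [0, 0, 0], "spin": 0, "hand": 1},
  {"delta_pos": [0, 0, 0], "spin": 0, "hand": 1},
  {"delta_pos": [0, 0, 0], "spin": 0, "hand": 1},
], force=25)

```text
clock: 2.45
position: [458.4, -23.7, 40.1]
tcp_rot: [0.001, 0.738, 0.674, 0.0]
wrist_force: [-1.2, -1.5, 9.2]
finger_gap: 5.6
grasp_force: 28.2
```

```bash
python3 go.py 575.1 61.9 38
cat > tm.py <<'E'
from h import *
import sys
s=snap('top',sys.argv[1] if len(sys.argv)>1 else None);p=points(s);z=p[...,2];h=cv2.cvtColor(s['image'],cv2.COLOR_RGB2HSV)
from meas import blob,circ
win=np.zeros(z.shape,bool);win[160:305,155:350]=1
for n,lo,hi in(('blue',95,125),('green',50,90)):
    m=blob(win&(h[...,0]>lo)&(h[...,0]<hi)&(h[...,1]>50));zz=np.percentile(z[m],[10,50,95])
    e=ray(s,circ(m),52 if zz[2]>46 else 40)[:,:2];c,r=cv2.minEnclosingCircle(e.astype(np.float32));print(n,np.round(c,1),'r%.1f'%r,'z',zz.round(1))
E
python3 tm.py
```

```text
t 2.5 pos [458.4 -23.7  40.1] yang deg -5.17 gap 5.6 grip 28.2 F [-1.2 -1.5  9.2]
delta tool [ 95.8 108.5   2.3] spin to -5.2: 0.001
blue [517.4 208.8] r36.5 z [26.3 29.8 52.9]
green [499.9 -24.7] r39.1 z [ 26.9  30.1 236.8]
```

```bash
cat > wm.py <<'E'
from h import *
import sys
from scipy.spatial.transform import Rotation as Ro
from scipy.optimize import least_squares
def look(col,rad,tgt,f=None,ztop=52):
    st=readout.read_state();s=snap('wrist',f)
    q=st['tcp_rot'];R=Ro.from_quat(q[[1,2,3,0]]).as_matrix();T=np.array(s['tool_from_camera']);K=np.array(s['intrinsics'])
    d=s['depth'];v,u=np.mgrid[:420,:560];c=np.stack([(u-K[0,2])/K[0,0]*d,(v-K[1,2])/K[1,1]*d,d],-1)
    p=(c@T[:3,:3].T+T[:3,3])@R.T+st['position'];h=cv2.cvtColor(s['image'],cv2.COLOR_RGB2HSV)
    lo,hi=dict(blue=(95,125),green=(45,95))[col]
    m=(h[...,0]>lo)&(h[...,0]<hi)&(h[...,1]>40)&(d>0)
    zt=np.percentile(p[m][:,2],99);e=p[m&(p[...,2]>zt-4)]
    # rim points lie within the 5 mm wall: fit mid-wall radius
    r=least_squares(lambda x:np.hypot(*(e[:,:2]-x).T)-(rad-2.5),e[:,:2].mean(0),loss='soft_l1').x
    A=np.c_[e[:,:2]-r,np.ones(len(e))];pl=np.linalg.lstsq(A,e[:,2],rcond=None)[0]
    print(col,'centre',r.round(1),'ztop %.1f'%pl[2],'tilt deg',np.degrees(pl[:2]).round(1),len(e),'rms %.1f'%np.std(np.hypot(*(e[:,:2]-r).T)))
    print('from TCP',(r-st['position'][:2]).round(1),'rest to target, tool',(R.T@np.r_[np.array(tgt)-r,0]).round(1))
    print('pos',st['position'].round(1),'gap %.1f'%st['finger_gap'],'F',st['wrist_force'].round(1))
if __name__=='__main__':
    a=sys.argv;look(a[1],36 if a[1]=='blue' else 41,(621.7,149) if a[1]=='blue' else (613.4,58.4),a[2] if len(a)>2 else None)
E
python3 wm.py green
```

```text
green centre [455.9 -42.5] ztop 103.4 tilt deg [ 2.4 27.2] 618 rms 9.3
from TCP [ -2.5 -18.8] rest to target, tool [114.7 147.7   0.2]
pos [458.4 -23.7  40.1] gap 6.0 F [-1.1 -1.9  9.5]
```

```bash
sed -i 's/&(d>0)/\&(d>0)\&(p[...,2]>30)\&(p[...,2]<62)/; s/99);e=p\[m&(p\[...,2\]>zt-4)\]/97);e=p[m\&(p[...,2]>zt-5)]/' wm.py; python3 wm.py green pics/w2.png
```

```text
green centre [494.8 -26.1] ztop 53.3 tilt deg [-0.4  0.2] 5813 rms 2.3
from TCP [36.4 -2.3] rest to target, tool [9.490e+01 1.105e+02 1.000e-01]
pos [458.4 -23.7  40.1] gap 5.8 F [-1.2 -0.9 10.2]
```

View pics/w2.png

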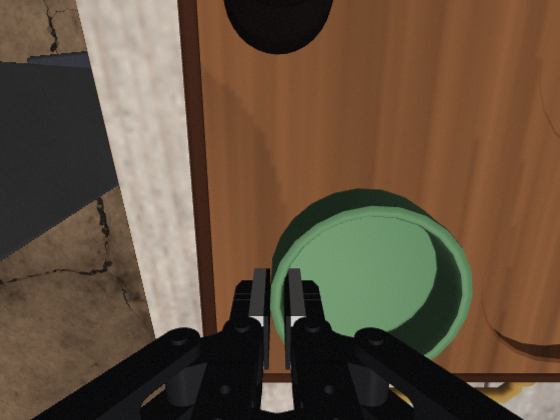

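Fingers straddle the green near wall at (280,310), dish level. Sliding.

Emit:
carry_out([
  {"delta_pos": [10, 0, -1], "spin": 0, "hand": 1},
  {"delta_pos": [25, 10, -1], "spin": 0, "hand": 1},
  {"delta_pos": [40, 22, -1], "spin": 0, "hand": 1},
  {"delta_pos": [55, 36, -1], "spin": 0, "hand": 1},
  {"delta_pos": [70, 50, -1], "spin": 0, "hand": 1},
  {"delta_pos": [83, 64, -1], "spin": 0, "hand": 1},
  {"delta_pos": [92, 75, -1], "spin": 0, "hand": 1},
  {"delta_pos": [95, 80, -1], "spin": 0, "hand": 1},
])

```text
clock: 3.4
position: [547.2, 66.2, 40.4]
tcp_rot: [-0.0, 0.738, 0.675, 0.001]
wrist_force: [-2.1, 0.1, 0.4]
finger_gap: 5.8
grasp_force: 27.2
```

```bash
python3 wm.py green
```

```text
green centre [583.7  64. ] ztop 53.2 tilt deg [-0.6  0.3] 5788 rms 3.0
from TCP [36.4 -2.2] rest to target, tool [-3.  30.1  0. ]
pos [547.2  66.2  40.4] gap 5.8 F [-2.1  0.1  0.4]
```

Emit:
carry_out([
  {"delta_pos": [-1, 8, 0], "spin": 0, "hand": 1},
  {"delta_pos": [-2, 16, 0], "spin": 0, "hand": 1},
  {"delta_pos": [-2.5, 23, 0], "spin": 0, "hand": 1},
  {"delta_pos": [-2.5, 28.5, 0], "spin": 0, "hand": 1},
  {"delta_pos": [-2.5, 28.5, 0], "spin": 0, "hand": 1},
])

```text
clock: 3.95
position: [575.0, 58.4, 40.2]
tcp_rot: [0.0, 0.739, 0.674, 0.0]
wrist_force: [0.2, 0.3, -1.2]
finger_gap: 6.1
grasp_force: 26.9
```

```bash
python3 wm.py green; python3 tm.py
```

```text
green centre [611.6  56.1] ztop 52.5 tilt deg [-1.5  0.1] 5541 rms 3.4
from TCP [36.6 -2.3] rest to target, tool [2.4 1.6 0. ]
pos [575.   58.4  40.2] gap 6.1 F [ 0.2  0.3 -1.2]
blue [517.4 208.8] r36.5 z [26.6 29.8 53.2]
green [427.6  70.5] r0.0 z [523.9 523.9 523.9]
```

Emit:
carry_out([
  {"delta_pos": [2.5, 0.5, 0], "spin": 0, "hand": 1},
  {"delta_pos": [2.5, 0.5, 1], "spin": 0, "hand": 1},
  {"delta_pos": [2.5, 0.5, 3], "spin": 0, "hand": 1},
  {"delta_pos": [2.5, 0.5, 3], "spin": 0, "hand": 1},
])

```text
clock: 4.45
position: [574.7, 61.3, 37.0]
tcp_rot: [-0.0, 0.738, 0.675, -0.0]
wrist_force: [1.4, -0.3, -1.5]
finger_gap: 5.7
grasp_force: 26.9
```

```bash
python3 wm.py green
```

```text
green centre [611.4  59.1] ztop 49.3 tilt deg [-1.7 -0. ] 5441 rms 5.0
from TCP [36.7 -2.2] rest to target, tool [-0.5  2.1 -0. ]
pos [574.7  61.3  37. ] gap 5.7 F [ 1.4 -0.3 -1.5]
```

It's going in with no contact force. Lowering further.

Emit:
carry_out([
  {"delta_pos": [0, 0, 3], "spin": 0, "hand": 1},
  {"delta_pos": [0, 0, 6], "spin": 0, "hand": 1},
  {"delta_pos": [0, 0, 8.5], "spin": 0, "hand": 1},
  {"delta_pos": [0, 0, 8.5], "spin": 0, "hand": 1},
])

```text
clock: 4.9
position: [575.4, 61.3, 28.6]
tcp_rot: [0.0, 0.738, 0.675, 0.0]
wrist_force: [5.4, -0.1, -3.9]
finger_gap: 6.0
grasp_force: 26.7
```

```bash
python3 wm.py green
```

```text
green centre [611.9  59. ] ztop 41.9 tilt deg [-1.  -0.1] 5719 rms 4.6
from TCP [36.5 -2.3] rest to target, tool [-0.4  1.5  0. ]
pos [575.4  61.3  28.6] gap 6.0 F [ 5.4 -0.1 -3.9]
```

Emit:
carry_out([
  {"delta_pos": [0, 0, 0], "spin": 0, "hand": 0.7},
  {"delta_pos": [0, 0, 0], "spin": 0, "hand": 0.4},
  {"delta_pos": [0, 0, 0], "spin": 0, "hand": 0.3},
  {"delta_pos": [0, 0, -30], "spin": 0, "hand": 0.3},
  {"delta_pos": [0, 0, -60], "spin": 0, "hand": 0.3},
  {"delta_pos": [0, 0, -100], "spin": 0, "hand": 0.3},
  {"delta_pos": [0, 0, -100], "spin": 0, "hand": 0.3},
])

```text
clock: 5.65
position: [577.0, 61.8, 133.3]
tcp_rot: [0.002, 0.738, 0.674, 0.003]
wrist_force: [0.4, 0.3, -0.1]
finger_gap: 29.9
grasp_force: 0.0
```

```bash
python3 wm.py green;  python3 go.py 479.2 212.2 130
```

```text
green centre [612.5  58.6] ztop 41.3 tilt deg [-0.2  0.4] 2794 rms 4.5
from TCP [35.5 -3.2] rest to target, tool [-0.1  1.   0. ]
pos [577.   61.8 133.3] gap 29.9 F [ 0.4  0.3 -0.1]
t 5.7 pos [576.   61.4 131.1] yang deg -5.17 gap 29.7 grip 0.0 F [-0.2  0.1 -0.2]
delta tool [ 141.4 -110.     0.7] spin to -5.2: 0.001
```

Green is seated flat. Now the blue dish.

Emit:
carry_out([
  {"delta_pos": [35, -26, 0], "spin": 0, "hand": 0.3},
  {"delta_pos": [70, -52, 0], "spin": 0, "hand": 0.3},
  {"delta_pos": [105, -78, 0], "spin": 0, "hand": 0.3},
  {"delta_pos": [141, -105, 0], "spin": 0, "hand": 0.3},
  {"delta_pos": [141, -105, 0], "spin": 0, "hand": 0.3},
  {"delta_pos": [141, -105, 0], "spin": 0, "hand": 0.3},
])

```text
clock: 6.3
position: [482.2, 211.8, 128.2]
tcp_rot: [-0.0, 0.737, 0.675, -0.001]
wrist_force: [0.5, -0.5, -0.9]
finger_gap: 29.9
grasp_force: 0.0
```

```bash
python3 wm.py blue;  python3 go.py 484.1 212.1 38
```

```text
blue centre [518.2 211.2] ztop 53.2 tilt deg [-0.   0.4] 2834 rms 3.2
from TCP [35.9 -0.6] rest to target, tool [-5.290e+01  1.086e+02 -1.000e-01]
pos [482.2 211.8 128.2] gap 29.9 F [ 0.5 -0.5 -0.9]
t 6.3 pos [482.9 210.7 128.2] yang deg -5.14 gap 29.7 grip 0.0 F [-0.1 -0.  -0.5]
delta tool [ 1.6  1.2 90.2] spin to -5.2: 0.001
```

Emit:
carry_out([
  {"delta_pos": [3, 1.5, 30], "spin": 0, "hand": 0.3},
  {"delta_pos": [3, 1.5, 60], "spin": 0, "hand": 0.3},
  {"delta_pos": [3, 1.5, 80], "spin": 0, "hand": 0.3},
  {"delta_pos": [3, 1.5, 89], "spin": 0, "hand": 0.3},
  {"delta_pos": [3, 1.5, 89], "spin": 0, "hand": 0.3},
])

```text
clock: 6.85
position: [484.6, 213.0, 38.8]
tcp_rot: [-0.0, 0.739, 0.674, -0.001]
wrist_force: [-0.6, 0.7, 1.4]
finger_gap: 30.1
grasp_force: 0.0
```

Emit:
carry_out([
  {"delta_pos": [0, 0, 0], "spin": 0, "hand": 0.7},
  {"delta_pos": [0, 0, 0], "spin": 0, "hand": 1},
  {"delta_pos": [0, 0, 0], "spin": 0, "hand": 1},
  {"delta_pos": [0, 0, -1], "spin": 0, "hand": 1},
  {"delta_pos": [0, 0, -1], "spin": 0, "hand": 1},
], force=25)

```text
clock: 7.35
position: [485.0, 214.1, 41.2]
tcp_rot: [0.0, 0.738, 0.675, 0.0]
wrist_force: [0.2, 0.8, -0.9]
finger_gap: 5.8
grasp_force: 23.6
```

```bash
python3 wm.py blue
```

```text
blue centre [516.5 212. ] ztop 53.5 tilt deg [-0.7  0.2] 4944 rms 2.5
from TCP [31.5 -2.1] rest to target, tool [-53.3 110.5   0. ]
pos [485.  214.1  41.2] gap 5.8 F [ 0.2  0.8 -0.9]
```

Emit:
carry_out([
  {"delta_pos": [-12, 5, 0], "spin": 0, "hand": 1},
  {"delta_pos": [-24, 16, 0], "spin": 0, "hand": 1},
  {"delta_pos": [-36, 30, 0], "spin": 0, "hand": 1},
  {"delta_pos": [-46, 45, 0], "spin": 0, "hand": 1},
  {"delta_pos": [-52, 60, 0], "spin": 0, "hand": 1},
  {"delta_pos": [-52.5, 75, 0], "spin": 0, "hand": 1},
  {"delta_pos": [-52.5, 90, 0], "spin": 0, "hand": 1},
  {"delta_pos": [-52.5, 100, 0], "spin": 0, "hand": 1},
])

```text
clock: 8.2
position: [580.3, 151.5, 40.8]
tcp_rot: [-0.0, 0.739, 0.674, -0.0]
wrist_force: [-7.5, -0.7, 8.5]
finger_gap: 6.2
grasp_force: 24.6
```

```bash
python3 wm.py blue; python3 go.py 588.3 152 41
```

```text
blue centre [611.8 149.5] ztop 53.0 tilt deg [-0.7  0.2] 4935 rms 4.9
from TCP [31.4 -2.1] rest to target, tool [ 0.4  9.9 -0. ]
pos [580.3 151.5  40.8] gap 6.2 F [-7.5 -0.7  8.5]
t 8.2 pos [581.5 151.6  40.9] yang deg -5.24 gap 6.0 grip 23.8 F [-0.3 -1.1  1.8]
delta tool [ 1.1  6.7 -0.1] spin to -5.2: -0.000
```

Emit:
carry_out([
  {"delta_pos": [0.7, 4, 0], "spin": 0, "hand": 1},
  {"delta_pos": [0.7, 7, 0], "spin": 0, "hand": 1},
  {"delta_pos": [0.7, 7, 1], "spin": 0, "hand": 1},
  {"delta_pos": [0.7, 7, 3], "spin": 0, "hand": 1},
  {"delta_pos": [0.7, 7, 3], "spin": 0, "hand": 1},
])

```text
clock: 8.75
position: [586.8, 152.6, 37.5]
tcp_rot: [0.0, 0.738, 0.675, 0.0]
wrist_force: [3.1, -1.4, -3.0]
finger_gap: 6.1
grasp_force: 23.6
```

```bash
python3 wm.py blue; python3 go.py 588.3 152 38
```

```text
blue centre [618.2 150.5] ztop 50.2 tilt deg [-0.4 -0. ] 4896 rms 5.9
from TCP [31.5 -2.1] rest to target, tool [-1.2  3.6  0. ]
pos [586.8 152.6  37.5] gap 6.1 F [ 3.1 -1.4 -3. ]
t 8.8 pos [586.7 152.7  37.6] yang deg -5.16 gap 6.2 grip 23.6 F [ 3.3 -0.8 -3.3]
delta tool [-0.5  1.6 -0.4] spin to -5.2: 0.001
```

Emit:
carry_out([
  {"delta_pos": [-0.5, 1, 2], "spin": 0, "hand": 1},
  {"delta_pos": [-0.5, 1, 5], "spin": 0, "hand": 1},
  {"delta_pos": [-0.5, 1, 8], "spin": 0, "hand": 1},
  {"delta_pos": [-0.5, 1, 8.5], "spin": 0, "hand": 1},
  {"delta_pos": [-0.5, 1, 8.5], "spin": 0, "hand": 1},
])

```text
clock: 9.3
position: [588.5, 151.8, 29.7]
tcp_rot: [0.001, 0.738, 0.674, 0.001]
wrist_force: [7.2, -2.3, -1.8]
finger_gap: 6.2
grasp_force: 27.1
```

```bash
python3 wm.py blue
```

```text
blue centre [620.1 148.9] ztop 47.4 tilt deg [-1.2  1.5] 3839 rms 5.5
from TCP [31.6 -2.9] rest to target, tool [0.2 1.6 0. ]
pos [588.5 151.8  29.7] gap 6.2 F [ 7.2 -2.3 -1.8]
```

Emit:
carry_out([
  {"delta_pos": [0, 0, 0], "spin": 0, "hand": 0.7},
  {"delta_pos": [0, 0, 0], "spin": 0, "hand": 0.4},
  {"delta_pos": [0, 0, 0], "spin": 0, "hand": 0.3},
  {"delta_pos": [0, 0, -30], "spin": 0, "hand": 0.3},
  {"delta_pos": [0, 0, -60], "spin": 0, "hand": 0.3},
  {"delta_pos": [0, -20, -100], "spin": 0, "hand": 0.3},
  {"delta_pos": [0, -60, -130], "spin": 0, "hand": 0.3},
  {"delta_pos": [0, -60, -130], "spin": 0, "hand": 0.3},
])

```text
clock: 10.15
position: [525.7, 158.9, 163.0]
tcp_rot: [0.001, 0.737, 0.675, 0.001]
wrist_force: [1.0, -0.4, 0.4]
finger_gap: 29.9
grasp_force: 0.0
```

```bash
python3 wm.py blue pics/w3.png; python3 wm.py green
```

```text
blue centre [620.4 149.5] ztop 41.3 tilt deg [-0.6  0. ] 2036 rms 7.6
from TCP [94.8 -9.4] rest to target, tool [-0.4  1.3  0. ]
pos [525.7 158.9 163. ] gap 29.9 F [ 1.  -0.4  0.4]
green centre [611.9  59. ] ztop 41.4 tilt deg [-0.5  0.2] 1081 rms 8.5
from TCP [ 84.7 -99.2] rest to target, tool [-0.5  1.5  0. ]
pos [527.2 158.2 161.4] gap 29.8 F [0.5 0.2 0. ]
```

View pics/w3.png

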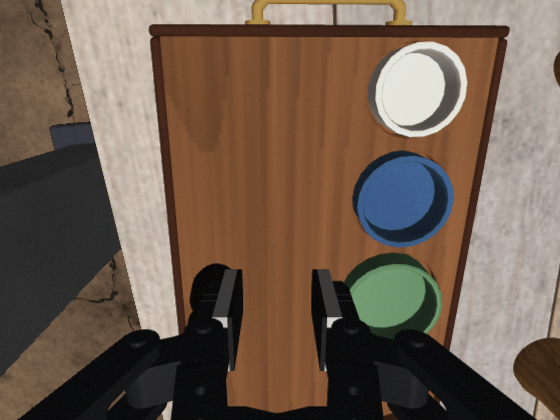

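White (420,88), blue (405,200) and green (395,300) all sit down in the row. Blue and green rims are at about 41 mm, the same seated height for both, and both are level. The shaker at (210,285) is still upright and the arm is clear.

```bash
python3 -c "
from station import order
print(order.hand_in())"
```

```text
the job is handed in; nothing more can be done
None
```

I slid the blue dish into recess B and the green dish into recess C, then handed the job in at about 10 s; the camera shows both seated flat within about 2 mm of centre, with the white dish and the shaker in place, but no verdict came back.

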